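# Fit a belt pulley on the shaft flat and hold it on the belt line

### The arm

A 6-joint arm with a two-finger parallel gripper is mounted at the origin on the work surface; the furniture and walls round the work are solid. World frame = base frame: x ahead of the robot, y to its left, z up, the work surface at z = 0. Lengths are in m, angles in rad, forces in N, time in s.
With the tool pointing down it reaches from about 0.25 to 0.725 m from the base axis. Payload 9.7 kg.
Tool frame: the origin (TCP) lies between the finger pads; the fingertips stand 25 mm ahead of it and the grasp point (between the pads) lies 6 mm ahead of it; z points along the fingers, x is the direction in which the jaws open and shut, and the axes are right-handed (so a half turn about z gives the same grasp; the last joint's range is limited). The gripper opens to 85 mm and grips with 20 to 120 N. Pads are 22 mm wide; open, the fingers measure 114 mm over their backs; the gripper's body (76 mm by 85 mm) begins 54 mm behind the grasp point. The pads swing forward as they close: fully open they stand 13 mm farther back than shut.
Start: joints at [-1.102, 0.087, 0.176, 1.66, 0, 1.571], TCP at [0.248, -0.491, 0.256] pointing down, gripper open.
Joint ranges: [-3.13, 3.13], [-0.85, 1.81], [-1.15, 1.24], [-2.2, 2.28], [-1.44, 1.52], [-3.14, 3.14]. Speed limits (rad/s): [2.22, 2.22, 2.57, 3.14, 3.14, 3.14].

### API

Orientations are given as a 3x3 rotation matrix whose columns are the frame's x, y, z axes.
In Python, from cell import env gives the robot as it stands.
- The arm moves only by the tool apply_moves, never from a script. Its argument "series" is a list of rows, each an object of numbers: "dx", "dy", "dz": the shift along the tool's x, y, z in mm; "rx", "ry", "rz": the turn, a rotation vector about the tool's x, y, z in degrees; "hand": the finger opening in mm, from 0 to 85.4. In form: [{"dx": .., "dy": .., "dz": .., "rx": .., "ry": .., "rz": .., "hand": ..}, ...]. A call has 1 to 20 rows; each row shifts and turns the commanded pose from where the row before left it, along the tool's axes as they then stand; what a row does not reach is not made up. A row lasts 1/10 s, in which the tool goes at most 50 mm and 8.59 degrees, less where a joint would pass 70% of its speed; a pose out of reach is approached as far as the arm can. A call with a gripper value outside its range is refused whole. The fingers move at their own pace and stop on an object; "grip_force" is the grip in N (left out, the last holds). Time passes only in rows, so rows that do not move let the fingers close. It gives the time, the measured TCP pose, the force and the opening at its end, in the units of the state.
- env.observe(): the state, without advancing time (a new reading comes with each control period).
- env.grab_frame(name): name is "side" or "top" or "wrist"; returns a dict with "image" (400x640x3 uint8, red, green, blue), "fovy" (degrees; the focal length in pixels is half the picture's height over the tangent of half this angle, whatever the lens; pixels are square), "cx", "cy" (the principal point, pixels), "R" (3x3) and "t" (3): a world point X has camera coordinates R X + t. Camera axes: x right, y down, z forward; pixel columns grow to the right and rows downward; lengths in m; the calibration is good to about 2 mm. A picture is of the moment at which its call begins. There is no depth.
- env.sign_off(): hands the job in, once; it reports no verdict.
The state is a dict: "t": time; "q": joint angles; "qvel": joint speeds; "joint_efforts": joint torques, N m; "tool_pos": TCP position; "tool_rot": TCP orientation; "wrist_force": force on the tool from outside, world axes, zero at the start; "torque": the same for the moment, N m; "width": finger opening in m.
Only numpy, scipy, OpenCV 4.12 (cv2) and the standard library are available. Lean on these libraries where they do the work, as an engineer would, in place of code of your own. Each camera call takes 0.05 s, during which the arm holds its last target. There are 200 camera calls.

### The job

Turn the drive's bare shaft until you feel its set-screw flat facing the open side of the drive, straight away from the yellow guard. Then take the loose pulley by its hub, hub upward, slip it down over the shaft, without forcing it, with its set-screw on that flat, and bring it level with the pulley already fitted beside it. Finish still holding it there, upright and steady in the gripper, so that a mate can nip up the screw from the open side; leave the spanner, the tape measure and the marker where they lie.

Things in the scene. Friction and masses are not known exactly. Their poses are not given: they have to be found in the camera images.
- drive: belt drive bolted to the bench, 150 x 270 mm dark plate 12 mm thick; origin at the centre of its underside, x towards the yellow guard, z up. Two blue bearings hold upright 24 mm shafts: the bare one at (-12, -72) mm, the one with a pulley already fitted at (-12, +72). Guard: sheet 98 mm high at x = +73 mm, returning 40 mm at both ends. The open side is -x. Only the bare shaft turns
- shaft_axis (a point): centre of the bare shaft's upper end, 124 mm above the bench; fixed to the drive, with the drive's axes: does NOT turn with the shaft. Shaft 24 mm round, end chamfered 3 mm; it stands 74 mm out of its bearing (top face 42 mm across, 50 mm above the bench). It turns either way without a stop against about 0.08 N m of friction and stays where it is left
- flat_mid (a point): on the bare shaft's axis, 100 mm above the bench, mid-height of its one flat; axes of the drive. Flat: bright, upper 50 mm of the shaft, 20 mm wide, 5.5 mm deep. It starts 0.7 to 2.4 rad anticlockwise (seen from above) of the open side: feel or look. Opening of pads shut on it: 18.5 mm square on the flat, 12 + 12 cos(57 - d) mm when turned d degrees from it, 24 mm from d = 57 up
- fitted_pulley_mid (a point): mid-height, on its axis, of the pulley already fitted on the drive's other shaft, 93 mm above the bench; axes of the drive. The same kind as the loose pulley, hub up, 80 mm across, hub top 116 mm above the bench; it does not move
- pulley_mid (a point): mid-height, on its axis, of the loose cast-iron belt pulley, lying hub up; 23 mm above its underside. 0.2 to 0.45 kg, 46 mm high: grooved rim 80 mm across, 20 mm high; above it the hub. Round through bore 26 mm, mouth chamfered. When fitted, its x, y, z are as the drive's (set-screw on -x). Let go on the shaft, it would slide down on to the bearing, 20 mm too low
- hub_mid (a point): mid-height, on its axis, of the loose pulley's plain round hub: 44 mm across, 26 mm high, 33 mm above the pulley's underside; to be gripped from above, across the set-screw's direction
- screw_head (a point): middle of the outer face of the set-screw's square 13 mm brass-coloured head, on the hub's -x side, 31.5 mm from the pulley's axis, 33 mm above its underside; -x points out along the screw. The screw's 6 mm thick point stands into the bore to 7.5 mm from the axis, so the pulley goes down over the shaft only with the screw over the flat (within about 15 degrees)
- spanner_13: small chrome combination spanner, 27 x 180 x 7 mm, lying flat on the bench in front of the drive, origin at the centre of its underside; to be left alone
- tape_measure: yellow pocket tape measure, 36 x 80 x 63 mm, standing on the bench, origin at the centre of its underside; to be left alone
- marker: white paint marker, 15 x 134 x 15 mm, lying on the bench, origin at the centre of its underside; to be left alone
Mind the look-alikes: they are no part of the job. Of the things shaped like the part that bears pulley_mid, the dark steel one is meant.

How it is judged:
By the outcome, as a careful person would: the job done as asked, in the order asked, and still so for the second after the job is handed in, while the arm keeps its last pose, push and grip.
It also fails if it takes over 72 s, if anything falls off the work surface, if the arm or the gripper's body presses on something with over 40 N, if the wrist force passes 120 N, or if a joint passes its speed limit or range.

## Working session

There is one attempt and no reset: what is moved stays moved. The work goes in short steps, Python scripts to look and compute and a tool call to move; the robot and the scene stay as the last step left them, time stands still between calls to the robot, and variables do not carry over. Pictures are saved under pics/ and viewed, about 8 in all and at most 12, crops included, and the job is handed in when it is done.

Besides the shell and the picture viewer there is one more tool, called after "Request:" as name(argument=value, ...), one argument or row to a line, values as JSON. apply_moves: Moves the arm, as the interface text tells. Its arguments: {"type":"object","properties":{"series":{"type":"array"},"grip_force":{"type":"number"}},"required":["series"]}

```bash
mkdir -p pics; cat > h.py <<'E'
import numpy as np, cv2, pickle
from cell import env
def snap(n,f):
    d=env.grab_frame(n); cv2.imwrite(f'pics/{f}.png',d['image'][:,:,::-1]); pickle.dump(d,open(f'pics/{f}.pkl','wb')); return d
def load(f): return pickle.load(open(f'pics/{f}.pkl','rb'))
def F(d): return 200/np.tan(np.radians(d['fovy'])/2)
def px(d,X):
    c=np.array(d['R'])@np.array(X)+np.array(d['t']); f=F(d); return np.array([d['cx']+f*c[0]/c[2], d['cy']+f*c[1]/c[2]])
def ray(d,u,v,z):
    R=np.array(d['R']);t=np.array(d['t']);f=F(d)
    o=-R.T@t; r=R.T@np.array([(u-d['cx'])/f,(v-d['cy'])/f,1]); return o+r*(z-o[2])/r[2]
E
python3 - <<'E'
from h import *
for n in ('top','side'):
    d=snap(n,n+'0'); print(n,d['fovy'],d['cx'],d['cy'],(-np.array(d['R']).T@d['t']).round(3),np.array(d['R']).round(2).tolist())
print(env.observe())
a=cv2.imread('pics/top0.png');b=cv2.imread('pics/side0.png')
E
```

```text
top 57.679744440145654 316.98248068188235 202.97885671907358 [ 0.362 -0.167  1.136] [[0.02, -1.0, 0.03], [-0.99, -0.03, -0.13], [0.13, -0.02, -0.99]]
side 55.848860181568504 313.16597165507073 192.7695849738017 [-0.111  0.913  0.593] [[-0.87, -0.49, -0.03], [-0.16, 0.33, -0.93], [0.47, -0.8, -0.37]]
{'t': 0.1, 'q': array([-1.10199722e+00,  8.74244469e-02,  1.75237675e-01,  1.65980887e+00,
       -5.55953740e-06,  1.57080032e+00]), 'qvel': array([-0.00055893,  0.0002303 ,  0.00309511, -0.00033695, -0.00144392,
        0.00095292]), 'joint_efforts': array([-8.86522207e-05, -5.21561372e+01,  4.65654159e+01,  1.61437184e-02,
       -5.84492454e-05,  3.50663788e-05]), 'tool_pos': array([ 0.24842048, -0.49051067,  0.25565577]), 'tool_rot': array([[ 4.51811393e-01, -8.92113314e-01, -5.46828566e-04],
       [-8.92112676e-01, -4.51811724e-01,  1.06741083e-03],
       [-1.19931497e-03,  5.56432230e-06, -9.99999281e-01]]), 'wrist_force': array([-0.16753847,  0.82285195, -0.96761459]), 'torque': array([ 0.02864479, -0.02734273,  0.01453984]), 'width': 0.0855655786906958}
```

View pics/top0.png

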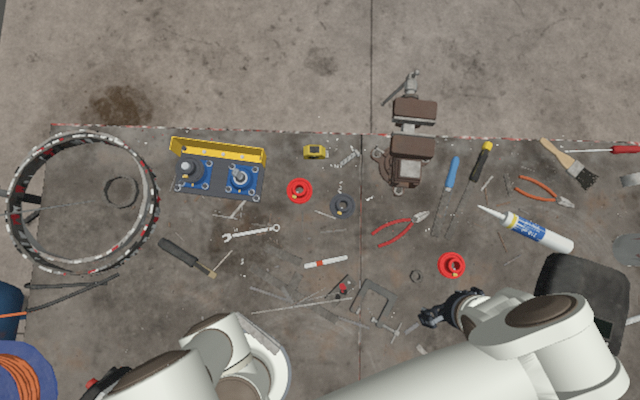

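View pics/side0.png

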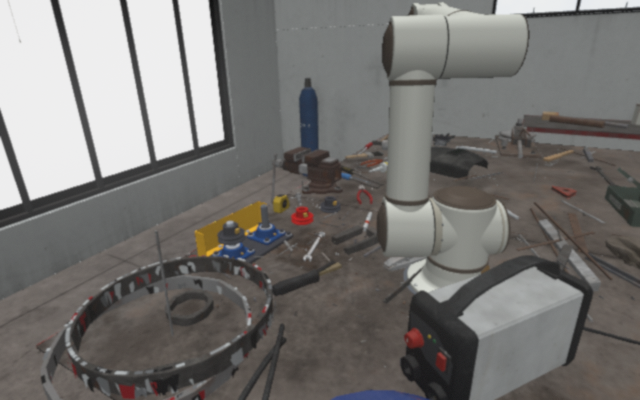

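Top view: pulley-shaped things are red (299,190), red (452,264), the one fitted on the drive (190,172) and the dark one lying loose (342,205). The dark steel one is meant, so I'll check it and the drive in close crops.

```bash
python3 - <<'E'
from h import *
a=cv2.imread('pics/top0.png')
l=cv2.resize(a[130:205,165:275],None,fx=7,fy=7,interpolation=cv2.INTER_CUBIC)[:, :770]
r=cv2.resize(a[185:225,320:365],None,fx=8,fy=8,interpolation=cv2.INTER_CUBIC)
o=np.zeros((530,1,3),np.uint8)
cv2.imwrite('pics/c1.png',l)
b=cv2.imread('pics/side0.png')
s=cv2.resize(b[185:265,190:350],None,fx=2.4,fy=2.4,interpolation=cv2.INTER_CUBIC)
w=np.zeros((330,760,3),np.uint8); w[:320,:360]=r; w[:192,370:754]=s; cv2.imwrite('pics/c2.png',w)
E
```

```text
(no output)
```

View pics/c1.png

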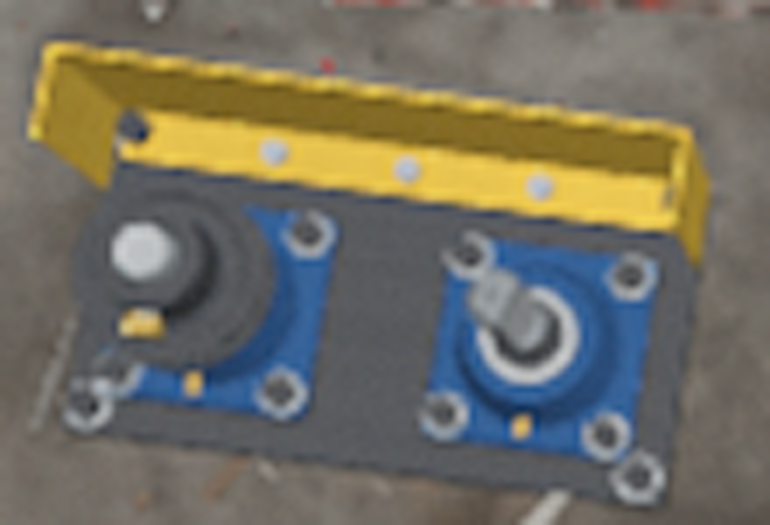

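View pics/c2.png

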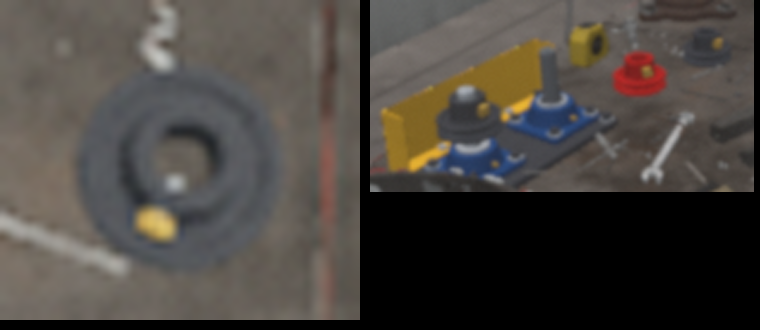

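```bash
python3 - <<'E'
from h import *
d=load('top0')
c=lambda x,y,s,ox,oy:((x+.5)/s+ox-.5,(y+.5)/s+oy-.5)
P=lambda x,y,z:ray(d,*c(x,y,7,165,130),z)
A=P(141,250,.124);B=P(493,294,.124);print('fitted shaft top',A,'bare top',B,np.linalg.norm(A-B))
v=A-B;yaw=np.arctan2(-v[0],v[1]);print('yaw',yaw)
B2=P(527,334,.05);print('bearing',B2)
G1=P(45,42,.11);G2=P(690,130,.11);v=G1-G2;print('guard',v,np.arctan2(-v[0],v[1]),G1,G2)
Q=lambda x,y,z:ray(d,*c(x,y,8,320,185),z)
R=Q(180,168,.018);S=Q(157,222,.036);print('pulley',R,'boremouth',Q(178,160,.046),'screw',S,np.linalg.norm((S-R)[:2]),np.degrees(np.arctan2(*(S-R)[[1,0]])))
E
```

```text
fitted shaft top [0.59592582 0.18472306 0.124     ] bare top [0.58213196 0.04263211 0.124     ] 0.1427589170555245
yaw -0.09677443095006545
bearing [0.58105565 0.04239519 0.05      ]
guard [0.02882724 0.26700021 0.        ] -0.10755051177056704 [0.68574314 0.23524873 0.11      ] [ 0.6569159  -0.03175148  0.11      ]
pulley [ 0.50753535 -0.27212316  0.018     ] boremouth [ 0.50691535 -0.26868994  0.046     ] screw [ 0.48417496 -0.26195911  0.036     ] 0.02547579021740836 156.48625854195708
```

Request:
apply_moves(
  series=[
    {"dx":-20.3,"dy":-33.7},
    {"dx":-20.3,"dy":-33.7},
    {"dx":-20.3,"dy":-33.7},
    {"dx":-20.3,"dy":-33.7},
    {"dx":-20.3,"dy":-33.7},
    {"dx":-20.3,"dy":-33.7},
    {"dx":-20.3,"dy":-33.7},
    {"dx":-20.3,"dy":-33.7},
    {"dx":-20.3,"dy":-33.7},
    {"dx":-20.3,"dy":-33.7},
    {"dx":-20.3,"dy":-33.7},
    {"dx":-20.3,"dy":-33.7},
    {"dx":-20.3,"dy":-33.7},
    {"dx":-20.3,"dy":-33.7},
    {"dx":-20.3,"dy":-33.7},
    {"dx":-20.3,"dy":-33.7},
  ],
)

```text
invalid input at $.series[0]: expected keys dx, dy, dz, rx, ry, rz, hand
```

Request:
apply_moves(
  series=[
    {"rz":-8.5},
    {"rz":-8.5},
    {"rz":-8.5},
    {"rz":-8.5},
    {"rz":-8.5},
    {"rz":-8.5},
    {"rz":-8.5},
    {"rz":-8.5},
    {"rz":-8.5},
    {"rz":-8.5},
    {"rz":-8.5},
    {"rz":-8.5},
    {"rz":-8.5},
    {"rz":-8.5},
    {"rz":-8.5},
    {"rz":-8.5},
    {"rz":-8.5},
    {},
  ],
)

```text
invalid input at $.series[0]: expected keys dx, dy, dz, rx, ry, rz, hand
```

```bash
python3 - <<'E'
from h import *
d=snap('wrist','w1'); o=env.observe(); print(d['fovy'],d['cx'],d['cy'],(-np.array(d['R']).T@d['t']).round(3),np.array(d['R']).round(2).tolist())
print(o['t'],o['tool_pos'],np.degrees(np.arctan2(o['tool_rot'][1,0],o['tool_rot'][0,0])),o['q'],px(d,[.582,.0425,.124]),px(d,[.582,.0425,.05]))
E
```

```text
67.50749265417603 319.97887861756465 200.8789518323075 [ 0.319 -0.456  0.373] [[0.45, -0.89, -0.0], [-0.85, -0.43, 0.31], [-0.28, -0.14, -0.95]]
0.15 [ 0.24842055 -0.49053454  0.25575375] -63.139810345515315 [-1.10200591e+00  8.73200192e-02  1.75316724e-01  1.65979452e+00
 -2.84152552e-05  1.57078799e+00] [ -696.39961461 -1409.67071566] [-265.27384662 -767.83396228]
```

View pics/w1.png

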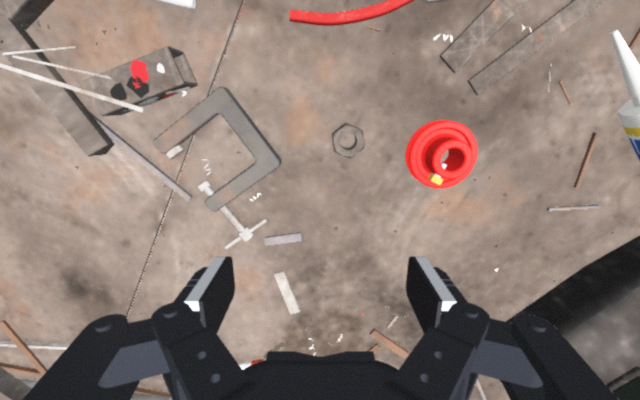

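Request:
apply_moves(
  series=[
    {"dx":-20.3,"dy":-33.7,"dz":0,"rx":0,"ry":0,"rz":0,"hand":85},
    {"dx":-20.3,"dy":-33.7,"dz":0,"rx":0,"ry":0,"rz":0,"hand":85},
    {"dx":-20.3,"dy":-33.7,"dz":0,"rx":0,"ry":0,"rz":0,"hand":85},
    {"dx":-20.3,"dy":-33.7,"dz":0,"rx":0,"ry":0,"rz":0,"hand":85},
    {"dx":-20.3,"dy":-33.7,"dz":0,"rx":0,"ry":0,"rz":0,"hand":85},
    {"dx":-20.3,"dy":-33.7,"dz":0,"rx":0,"ry":0,"rz":0,"hand":85},
    {"dx":-20.3,"dy":-33.7,"dz":0,"rx":0,"ry":0,"rz":0,"hand":85},
    {"dx":-20.3,"dy":-33.7,"dz":0,"rx":0,"ry":0,"rz":0,"hand":85},
    {"dx":-20.3,"dy":-33.7,"dz":0,"rx":0,"ry":0,"rz":0,"hand":85},
    {"dx":-20.3,"dy":-33.7,"dz":0,"rx":0,"ry":0,"rz":0,"hand":85},
    {"dx":-20.3,"dy":-33.7,"dz":0,"rx":0,"ry":0,"rz":0,"hand":85},
    {"dx":-20.3,"dy":-33.7,"dz":0,"rx":0,"ry":0,"rz":0,"hand":85},
    {"dx":-20.3,"dy":-33.7,"dz":0,"rx":0,"ry":0,"rz":0,"hand":85},
    {"dx":-20.3,"dy":-33.7,"dz":0,"rx":0,"ry":0,"rz":0,"hand":85},
    {"dx":-20.3,"dy":-33.7,"dz":0,"rx":0,"ry":0,"rz":0,"hand":85},
  ],
)

```text
t: 1.65
tool_pos: [0.5625, 0.011, 0.2561]
tool_rot: [[0.452, -0.892, -0.0], [-0.892, -0.452, -0.0], [-0.0, 0.0, -1.0]]
wrist_force: [0.3, -0.8, 0.6]
width: 0.085
```

Request:
apply_moves(
  series=[
    {"dx":0,"dy":0,"dz":0,"rx":0,"ry":0,"rz":-8.5,"hand":85},
    {"dx":0,"dy":0,"dz":0,"rx":0,"ry":0,"rz":-8.5,"hand":85},
    {"dx":0,"dy":0,"dz":0,"rx":0,"ry":0,"rz":-8.5,"hand":85},
    {"dx":0,"dy":0,"dz":0,"rx":0,"ry":0,"rz":-8.5,"hand":85},
    {"dx":0,"dy":0,"dz":0,"rx":0,"ry":0,"rz":-8.5,"hand":85},
    {"dx":0,"dy":0,"dz":0,"rx":0,"ry":0,"rz":-8.5,"hand":85},
    {"dx":0,"dy":0,"dz":0,"rx":0,"ry":0,"rz":-8.5,"hand":85},
    {"dx":0,"dy":0,"dz":0,"rx":0,"ry":0,"rz":-8.5,"hand":85},
    {"dx":0,"dy":0,"dz":0,"rx":0,"ry":0,"rz":-8.5,"hand":85},
    {"dx":0,"dy":0,"dz":0,"rx":0,"ry":0,"rz":-8.5,"hand":85},
    {"dx":0,"dy":0,"dz":0,"rx":0,"ry":0,"rz":-8.5,"hand":85},
    {"dx":0,"dy":0,"dz":0,"rx":0,"ry":0,"rz":-8.5,"hand":85},
    {"dx":0,"dy":0,"dz":0,"rx":0,"ry":0,"rz":-8.5,"hand":85},
    {"dx":0,"dy":0,"dz":0,"rx":0,"ry":0,"rz":-8.5,"hand":85},
    {"dx":0,"dy":0,"dz":0,"rx":0,"ry":0,"rz":-8.5,"hand":85},
    {"dx":0,"dy":0,"dz":0,"rx":0,"ry":0,"rz":-8.5,"hand":85},
    {"dx":0,"dy":0,"dz":0,"rx":0,"ry":0,"rz":-8.5,"hand":85},
    {"dx":0,"dy":0,"dz":0,"rx":0,"ry":0,"rz":0,"hand":85},
  ],
)

```text
t: 3.45
tool_pos: [0.5618, 0.0094, 0.256]
tool_rot: [[0.148, 0.989, -0.0], [0.989, -0.148, 0.0], [-0.0, -0.0, -1.0]]
wrist_force: [0.4, -0.5, -0.6]
width: 0.0847
```

```bash
python3 - <<'E'
from h import *
d=snap('wrist','w2'); o=env.observe()
print(o['t'],o['tool_pos'],np.degrees(np.arctan2(o['tool_rot'][1,0],o['tool_rot'][0,0])),o['q'],px(d,[.582,.0425,.124]),px(d,[.582,.0425,.05]))
E
```

```text
3.5 [0.56181814 0.00939263 0.25604207] 81.17617042115573 [ 1.67184633e-02  1.16207108e-01  2.07166340e-01  1.66222148e+00
 -3.78528027e-06  1.70723362e-01] [360.80199045 215.1452245 ] [352.29466527 191.98237039]
```

View pics/w2.png

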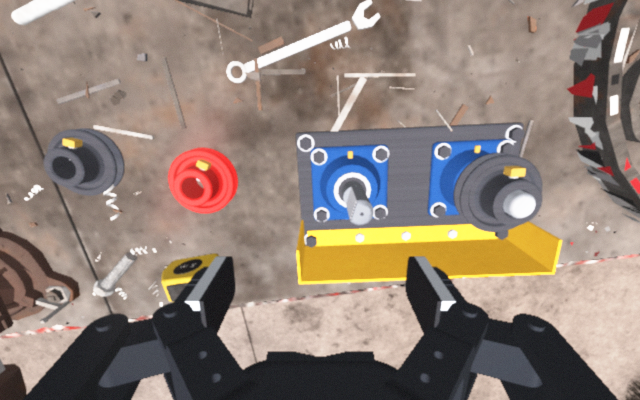

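Wrist view: bare shaft's top at about (360,213) over its bearing (353,190), which agrees with my estimate to within 2 px. The loose dark pulley is at (84,163), with its screw at (72,143). Next I'll enlarge both.

```bash
python3 - <<'E'
from h import *
a=cv2.imread('pics/w2.png')
l=cv2.resize(a[165:230,330:390],None,fx=8,fy=8,interpolation=cv2.INTER_CUBIC)
r=cv2.resize(a[120:200,38:130],None,fx=3.4,fy=3.4,interpolation=cv2.INTER_CUBIC)
w=np.zeros((520,800,3),np.uint8); w[:,:480]=l; w[:r.shape[0],485:485+r.shape[1]]=r; cv2.imwrite('pics/c3.png',w)
E
```

```text
(no output)
```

View pics/c3.png

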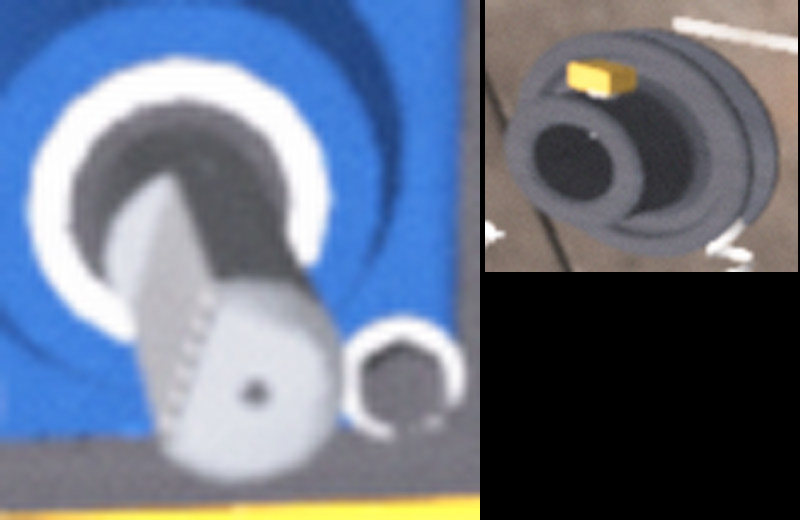

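```bash
python3 - <<'E'
from h import *
d=load('w2')
c=lambda x,y:((x+.5)/8+329.5,(y+.5)/8+164.5)
e=lambda x,y:((x-484.5)/3.4+37.5,(y+.5)/3.4+119.5)
T=ray(d,*c(255,390),.124); print('shaft',T)
a=ray(d,*c(165,440),.122);b=ray(d,*c(215,285),.122);v=b-a
print('chord',np.linalg.norm(v),'normal angle',np.degrees(np.arctan2(v[1],v[0]))%360, 'mid',(a+b)/2-T)
n=(a+b)/2-T;print(np.degrees(np.arctan2(n[1],n[0]))%360,np.linalg.norm(n[:2]))
p=lambda u,v,z:ray(d,u,v,z)
# drive yaw: fitted shaft top, plate corners
Fi=p(519,204,.124);w=Fi-T;print('fitted',Fi,np.linalg.norm(w),'yaw',np.arctan2(-w[0],w[1]))
for A,B,z in (((298,133),(525,124),.012),((299,283),(556,274),.11)):
  w=p(*B,z)-p(*A,z);print(np.linalg.norm(w),np.arctan2(-w[0],w[1]))
M=p(*e(575,162),.046);S=p(*e(600,74),.033);print('pulley',M,S,np.linalg.norm((S-M)[:2]),np.degrees(np.arctan2(*(S-M)[[1,0]])))
E
```

```text
shaft [0.58035463 0.04324159 0.124     ]
chord 0.018988293124588423 normal angle 156.44256212632814 mid [-0.00344859 -0.00668083 -0.002     ]
242.6975834093593 0.007518399141417636
fitted [0.59201358 0.18110311 0.124     ] 0.1383536463102675 yaw -0.08436923244034521
0.2664519141935805 -0.10877208037814343
0.2584481729202549 -0.10695470912479829
pulley [ 0.50785887 -0.27042873  0.046     ] [ 0.48198172 -0.26180153  0.033     ] 0.02727738519991783 161.56209784078044
```

Request:
apply_moves(
  series=[
    {"dx":0,"dy":0,"dz":0,"rx":0,"ry":0,"rz":8,"hand":50},
    {"dx":0,"dy":0,"dz":0,"rx":0,"ry":0,"rz":8,"hand":50},
    {"dx":21.2,"dy":1.7,"dz":0,"rx":0,"ry":0,"rz":0,"hand":50},
    {"dx":20,"dy":1.7,"dz":0,"rx":0,"ry":0,"rz":0,"hand":50},
    {"dx":0,"dy":0,"dz":25,"rx":0,"ry":0,"rz":0,"hand":50},
    {"dx":0,"dy":0,"dz":30,"rx":0,"ry":0,"rz":0,"hand":50},
    {"dx":0,"dy":0,"dz":30,"rx":0,"ry":0,"rz":0,"hand":50},
    {"dx":0,"dy":0,"dz":30,"rx":0,"ry":0,"rz":0,"hand":50},
    {"dx":0,"dy":0,"dz":20,"rx":0,"ry":0,"rz":0,"hand":50},
    {"dx":0,"dy":0,"dz":10,"rx":0,"ry":0,"rz":0,"hand":50},
    {"dx":0,"dy":0,"dz":0,"rx":0,"ry":0,"rz":0,"hand":50},
    {"dx":0,"dy":0,"dz":0,"rx":0,"ry":0,"rz":0,"hand":50},
  ],
)

```text
t: 4.7
tool_pos: [0.5826, 0.0454, 0.1123]
tool_rot: [[0.418, 0.908, 0.001], [0.908, -0.418, 0.0], [0.001, 0.001, -1.0]]
wrist_force: [0.5, 0.3, 0.4]
width: 0.0499
```

Request:
apply_moves(
  series=[
    {"dx":0,"dy":0,"dz":0,"rx":0,"ry":0,"rz":0,"hand":25},
    {"dx":0,"dy":0,"dz":0,"rx":0,"ry":0,"rz":0,"hand":10},
    {"dx":0,"dy":0,"dz":0,"rx":0,"ry":0,"rz":0,"hand":10},
    {"dx":0,"dy":0,"dz":0,"rx":0,"ry":0,"rz":0,"hand":10},
    {"dx":0,"dy":0,"dz":0,"rx":0,"ry":0,"rz":0,"hand":10},
    {"dx":0,"dy":0,"dz":0,"rx":0,"ry":0,"rz":0,"hand":10},
    {"dx":0,"dy":0,"dz":0,"rx":0,"ry":0,"rz":0,"hand":10},
    {"dx":0,"dy":0,"dz":0,"rx":0,"ry":0,"rz":0,"hand":10},
  ],
  grip_force=25,
)

```text
t: 5.5
tool_pos: [0.5824, 0.0449, 0.1125]
tool_rot: [[0.417, 0.909, 0.001], [0.909, -0.417, -0.001], [-0.0, 0.002, -1.0]]
wrist_force: [-1.7, -3.2, 5.0]
width: 0.0182
```

Request:
apply_moves(
  series=[
    {"dx":-0.3,"dy":0.34,"dz":0,"rx":0,"ry":0,"rz":7.15,"hand":10},
    {"dx":0,"dy":0.34,"dz":0,"rx":0,"ry":0,"rz":7.15,"hand":10},
    {"dx":0,"dy":0.34,"dz":0,"rx":0,"ry":0,"rz":7.15,"hand":10},
    {"dx":0,"dy":0.34,"dz":0,"rx":0,"ry":0,"rz":7.15,"hand":10},
    {"dx":0,"dy":0.34,"dz":0,"rx":0,"ry":0,"rz":7.15,"hand":10},
    {"dx":0,"dy":0.34,"dz":0,"rx":0,"ry":0,"rz":7.15,"hand":10},
    {"dx":0,"dy":0.34,"dz":0,"rx":0,"ry":0,"rz":7.15,"hand":10},
    {"dx":0,"dy":0.34,"dz":0,"rx":0,"ry":0,"rz":7.15,"hand":10},
    {"dx":0,"dy":0.34,"dz":0,"rx":0,"ry":0,"rz":7.15,"hand":10},
    {"dx":0,"dy":0.34,"dz":0,"rx":0,"ry":0,"rz":7.15,"hand":10},
    {"dx":0,"dy":0,"dz":0,"rx":0,"ry":0,"rz":0,"hand":10},
    {"dx":0,"dy":0,"dz":0,"rx":0,"ry":0,"rz":0,"hand":10},
    {"dx":0,"dy":0,"dz":0,"rx":0,"ry":0,"rz":0,"hand":10},
  ],
  grip_force=40,
)

```text
t: 6.8
tool_pos: [0.583, 0.0416, 0.1125]
tool_rot: [[0.994, -0.108, -0.001], [-0.108, -0.994, -0.001], [-0.001, 0.002, -1.0]]
wrist_force: [-9.1, -5.1, 9.2]
width: 0.018
```

Request:
apply_moves(
  series=[
    {"dx":0,"dy":0,"dz":0,"rx":0,"ry":0,"rz":0,"hand":40},
    {"dx":0,"dy":0,"dz":0,"rx":0,"ry":0,"rz":0,"hand":60},
    {"dx":0,"dy":0,"dz":0,"rx":0,"ry":0,"rz":0,"hand":60},
    {"dx":0,"dy":0,"dz":-15,"rx":0,"ry":0,"rz":0,"hand":60},
    {"dx":0,"dy":0,"dz":-35,"rx":0,"ry":0,"rz":0,"hand":60},
    {"dx":0,"dy":0,"dz":-40,"rx":0,"ry":0,"rz":0,"hand":60},
    {"dx":0,"dy":0,"dz":-40,"rx":0,"ry":0,"rz":0,"hand":60},
    {"dx":0,"dy":0,"dz":0,"rx":0,"ry":0,"rz":0,"hand":60},
  ],
)

```text
t: 7.6
tool_pos: [0.5852, 0.0427, 0.2487]
tool_rot: [[0.994, -0.107, 0.009], [-0.107, -0.994, 0.001], [0.009, -0.002, -1.0]]
wrist_force: [0.8, -0.6, 0.3]
width: 0.0598
```

```bash
python3 - <<'E'
from h import *
d=snap('wrist','w3'); d=snap('top','top3'); o=env.observe();print(o['tool_pos'],o['wrist_force'])
E
```

```text
[0.58430648 0.04260166 0.24315116] [ 0.02485296  0.64117202 -0.60269396]
```

Request:
apply_moves(
  series=[
    {"dx":-6.5,"dy":35.6,"dz":0,"rx":0,"ry":0,"rz":0,"hand":75},
    {"dx":-6.5,"dy":35.6,"dz":0,"rx":0,"ry":0,"rz":0,"hand":75},
    {"dx":-6.5,"dy":35.6,"dz":0,"rx":0,"ry":0,"rz":0,"hand":75},
    {"dx":-6.5,"dy":35.6,"dz":0,"rx":0,"ry":0,"rz":0,"hand":75},
    {"dx":-6.5,"dy":35.6,"dz":0,"rx":0,"ry":0,"rz":0,"hand":75},
    {"dx":-6.5,"dy":35.6,"dz":0,"rx":0,"ry":0,"rz":0,"hand":75},
    {"dx":-6.5,"dy":35.6,"dz":0,"rx":0,"ry":0,"rz":0,"hand":75},
    {"dx":-6.5,"dy":35.6,"dz":0,"rx":0,"ry":0,"rz":0,"hand":75},
    {"dx":-6.5,"dy":35.6,"dz":0,"rx":0,"ry":0,"rz":0,"hand":75},
    {"dx":0,"dy":0,"dz":0,"rx":0,"ry":0,"rz":-8.55,"hand":75},
    {"dx":0,"dy":0,"dz":0,"rx":0,"ry":0,"rz":-8.55,"hand":75},
    {"dx":0,"dy":0,"dz":0,"rx":0,"ry":0,"rz":-8.55,"hand":75},
    {"dx":0,"dy":0,"dz":0,"rx":0,"ry":0,"rz":-8.55,"hand":75},
    {"dx":0,"dy":0,"dz":0,"rx":0,"ry":0,"rz":-8.55,"hand":75},
    {"dx":0,"dy":0,"dz":0,"rx":0,"ry":0,"rz":-8.55,"hand":75},
    {"dx":0,"dy":0,"dz":0,"rx":0,"ry":0,"rz":-8.55,"hand":75},
    {"dx":0,"dy":0,"dz":0,"rx":0,"ry":0,"rz":-8.55,"hand":75},
    {"dx":0,"dy":0,"dz":0,"rx":0,"ry":0,"rz":-8.55,"hand":75},
    {"dx":0,"dy":0,"dz":0,"rx":0,"ry":0,"rz":0,"hand":75},
  ],
)

```text
t: 9.6
tool_pos: [0.491, -0.2696, 0.2402]
tool_rot: [[0.327, 0.945, -0.002], [0.945, -0.327, 0.001], [0.0, -0.002, -1.0]]
wrist_force: [-1.2, 0.4, -0.3]
width: 0.0748
```

```bash
python3 - <<'E'
from h import *
d=snap('wrist','w4'); o=env.observe()
print(o['t'],o['tool_pos'],np.degrees(np.arctan2(o['tool_rot'][1,0],o['tool_rot'][0,0])))
p=px(d,[.5075,-.2705,.046]);print(p)
x,y=int(p[0])-50,int(p[1])-55
print(x,y)
w3=load('w3');q=px(w3,[.5805,.042,.12]);print(q)
s=load('w4')['image'][y:y+100,x:x+100,::-1]
X,Y=int(q[0])-40,int(q[1])-50;print(X,Y)
t=w3['image'][max(Y,0):Y+100,X:X+80,::-1]
A=cv2.resize(s,None,fx=5,fy=5,interpolation=cv2.INTER_CUBIC);B=cv2.resize(t,None,fx=3.7,fy=3.7,interpolation=cv2.INTER_CUBIC)
w=np.zeros((500,800,3),np.uint8);w[:A.shape[0],:A.shape[1]]=A;w[:B.shape[0],502:502+B.shape[1]]=B[:500];cv2.imwrite('pics/c4.png',w)
E
```

```text
9.65 [ 0.49103786 -0.2696142   0.24035646] 70.62748876454
[324.60333915 195.85110423]
274 140
[313.16067131 200.88177779]
273 150
```

View pics/c4.png

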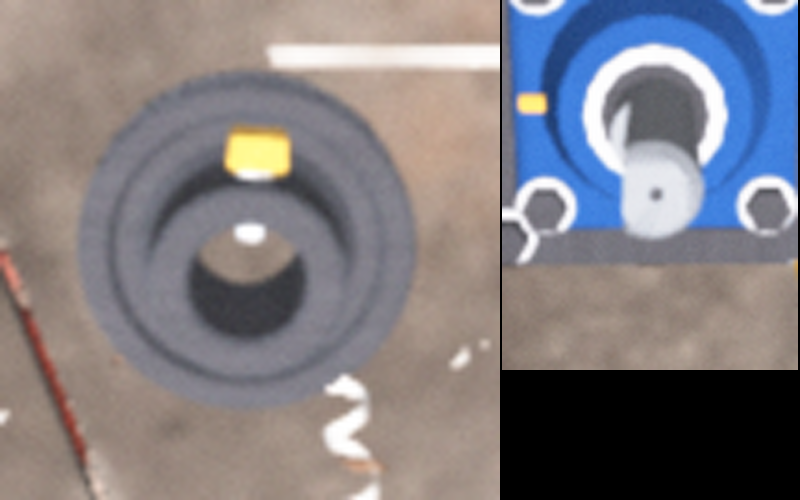

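```bash
python3 - <<'E'
from h import *
w4,w3=load('w4'),load('w3')
e=lambda x,y:((x+.5)/5+273.5,(y+.5)/5+139.5)
r=ray(w4,*e(247,240),.016);m=ray(w4,*e(247,281),.045);s=ray(w4,*e(258,145),.038)
print('rim',r,'bore',m,'screw',s)
c=(r+m)/2;v=s-c;print('dist',np.linalg.norm(v[:2]),'screw ang',np.degrees(np.arctan2(v[1],v[0])))
s2=ray(w4,*e(251,232),.033);v=s2-c;print('point',v,np.degrees(np.arctan2(v[1],v[0])))
u,v=(656.5-502)/3.7+272.5,193.5/3.7+149.5
print('shaft',ray(w3,u,v,.124))
# flat edge in w3
f=lambda x,y:ray(w3,(x+.5-502)/3.7+272.5,(y+.5)/3.7+149.5,.122)
a,b=f(622,232),f(625,158);d=b-a;print('flat dir',np.linalg.norm(d),np.degrees(np.arctan2(d[1],d[0])))
E
```

```text
rim [ 0.50596279 -0.27151768  0.016     ] bore [ 0.50716595 -0.27221993  0.045     ] screw [ 0.48079247 -0.2606364   0.038     ]
dist 0.02811330305629579 screw ang 156.45054120097205
point [-0.00650795  0.00314195  0.0025    ] 154.22940136706234
shaft [0.58153116 0.04235823 0.124     ]
flat dir 0.01809312698311245 80.86534423984858
```

Request:
apply_moves(
  series=[
    {"dx":0,"dy":0,"dz":0,"rx":0,"ry":0,"rz":4.1,"hand":56},
    {"dx":4.2,"dy":15.2,"dz":0,"rx":0,"ry":0,"rz":0,"hand":56},
    {"dx":0,"dy":0,"dz":30,"rx":0,"ry":0,"rz":0,"hand":56},
    {"dx":0,"dy":0,"dz":35,"rx":0,"ry":0,"rz":0,"hand":56},
    {"dx":0,"dy":0,"dz":35,"rx":0,"ry":0,"rz":0,"hand":56},
    {"dx":0,"dy":0,"dz":30,"rx":0,"ry":0,"rz":0,"hand":56},
    {"dx":0,"dy":0,"dz":20,"rx":0,"ry":0,"rz":0,"hand":56},
    {"dx":0,"dy":0,"dz":13,"rx":0,"ry":0,"rz":0,"hand":56},
    {"dx":0,"dy":0,"dz":10,"rx":0,"ry":0,"rz":0,"hand":56},
    {"dx":0,"dy":0,"dz":10,"rx":0,"ry":0,"rz":0,"hand":56},
    {"dx":0,"dy":0,"dz":10,"rx":0,"ry":0,"rz":0,"hand":56},
    {"dx":0,"dy":0,"dz":0,"rx":0,"ry":0,"rz":0,"hand":56},
    {"dx":0,"dy":0,"dz":0,"rx":0,"ry":0,"rz":0,"hand":56},
  ],
)

```text
t: 10.95
tool_pos: [0.5071, -0.272, 0.0486]
tool_rot: [[0.396, 0.918, 0.0], [0.918, -0.396, -0.0], [-0.0, 0.0, -1.0]]
wrist_force: [0.0, -0.5, 0.3]
width: 0.056
```

Request:
apply_moves(
  series=[
    {"dx":0,"dy":0,"dz":0,"rx":0,"ry":0,"rz":0,"hand":46},
    {"dx":0,"dy":0,"dz":0,"rx":0,"ry":0,"rz":0,"hand":42},
    {"dx":0,"dy":0,"dz":0,"rx":0,"ry":0,"rz":0,"hand":36},
    {"dx":0,"dy":0,"dz":0,"rx":0,"ry":0,"rz":0,"hand":36},
    {"dx":0,"dy":0,"dz":0,"rx":0,"ry":0,"rz":0,"hand":36},
    {"dx":0,"dy":0,"dz":0,"rx":0,"ry":0,"rz":0,"hand":36},
    {"dx":0,"dy":0,"dz":0,"rx":0,"ry":0,"rz":0,"hand":36},
  ],
  grip_force=40,
)

```text
t: 11.65
tool_pos: [0.5073, -0.2721, 0.0493]
tool_rot: [[0.395, 0.919, 0.001], [0.919, -0.395, -0.001], [-0.0, 0.001, -1.0]]
wrist_force: [-1.0, 0.4, 6.0]
width: 0.0421
```

```bash
python3 - <<'E'
from h import *
o=env.observe();print(o)
E
```

```text
{'t': 11.65, 'q': array([-4.92369319e-01,  1.65776092e-01, -1.38060436e-01,  1.26556388e+00,
        6.25911825e-05, -8.58648515e-02]), 'qvel': array([-0.00156001, -0.00032041, -0.00087052,  0.00082109, -0.00058873,
       -0.00033902]), 'joint_efforts': array([-1.01851069e-01, -5.30810058e+01,  4.35677969e+01, -5.92228733e-01,
       -8.22713133e-02, -1.03557025e-02]), 'tool_pos': array([ 0.50734591, -0.27213984,  0.04927129]), 'tool_rot': array([[ 3.95401070e-01,  9.18507707e-01,  1.25969392e-03],
       [ 9.18508569e-01, -3.95400611e-01, -6.04716163e-04],
       [-5.73527093e-05,  1.39614508e-03, -9.99999024e-01]]), 'wrist_force': array([-1.04790209,  0.38770968,  5.96708799]), 'torque': array([ 0.17716064,  0.16648466, -0.04317169]), 'width': 0.04213883739452827}
```

Request:
apply_moves(
  series=[
    {"dx":0,"dy":0,"dz":-3,"rx":0,"ry":0,"rz":0,"hand":36},
    {"dx":0,"dy":0,"dz":-8,"rx":0,"ry":0,"rz":0,"hand":36},
    {"dx":0,"dy":0,"dz":-15,"rx":0,"ry":0,"rz":0,"hand":36},
    {"dx":0,"dy":0,"dz":-15,"rx":0,"ry":0,"rz":0,"hand":36},
    {"dx":0,"dy":0,"dz":0,"rx":0,"ry":0,"rz":0,"hand":36},
    {"dx":0,"dy":0,"dz":0,"rx":0,"ry":0,"rz":0,"hand":36},
    {"dx":0,"dy":0,"dz":0,"rx":0,"ry":0,"rz":0,"hand":36},
  ],
  grip_force=60,
)

```text
t: 12.35
tool_pos: [0.5068, -0.2719, 0.0889]
tool_rot: [[0.395, 0.919, -0.001], [0.919, -0.395, 0.0], [0.0, -0.001, -1.0]]
wrist_force: [-0.4, 0.3, -4.1]
width: 0.0416
```

```bash
python3 - <<'E'
from h import *
d=snap('wrist','w5'); o=env.observe();print(o['tool_pos'],o['wrist_force'],o['torque'],o['width'])
s=snap('side','s5')
A=d['image'][150:400,180:460,::-1]; A=cv2.resize(A,None,fx=1.75,fy=1.75,interpolation=cv2.INTER_CUBIC)
p=px(s,[.507,-.272,.07]);print(p);x,y=int(p[0])-22,int(p[1])-40
B=cv2.resize(s['image'][y:y+70,x:x+45,::-1],None,fx=6,fy=6,interpolation=cv2.INTER_CUBIC)
w=np.zeros((440,770,3),np.uint8);w[:A.shape[0],:490]=A[:440];w[:B.shape[0],495:765]=B[:440];cv2.imwrite('pics/c5.png',w)
E
```

```text
[ 0.50662255 -0.27180019  0.08859936] [ 0.08912687  0.20192952 -4.61102319] [0.01643223 0.0161618  0.0307574 ] 0.04166574858155734
[329.93620695 191.63595141]
```

View pics/c5.png

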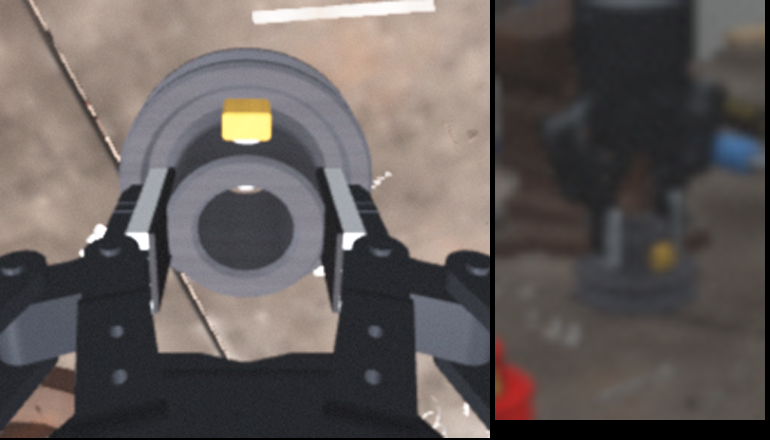

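Wrist crop: pulley is held upright, bore (246,226), screw (246,120) square across the jaws. Side crop agrees. The wrist force shows it hanging free.

```bash
python3 - <<'E'
from h import *
d=load('w5');o=env.observe();R=o['tool_rot'];p=o['tool_pos']
e=lambda x,y:((x+.5)/1.75+179.5,(y+.5)/1.75+149.5)
m=ray(d,*e(246,227),.0855);s=ray(d,*e(246,106),.078)
print('bore in tool mm',(R.T@(m-p)*1e3).round(2),'screw',(R.T@(s-p)*1e3).round(2))
print('hub width mm',1e3*np.linalg.norm(ray(d,*e(325,227),.0855)-ray(d,*e(167,227),.0855)))
tgt=np.array([.5810,.0424,.22]); b=R.T@(tgt-p)*1e3; print(b)
E
```

```text
bore in tool mm [-0.34 -1.12  3.07] screw [ -0.37 -32.46  10.61]
hub width mm 41.85972628763968
[ 318.01796764  -56.06014121 -131.32482163]
```

Request:
apply_moves(
  series=[
    {"dx":0,"dy":0,"dz":-30,"rx":0,"ry":0,"rz":0,"hand":34},
    {"dx":0,"dy":0,"dz":-40,"rx":0,"ry":0,"rz":0,"hand":34},
    {"dx":0,"dy":0,"dz":-35,"rx":0,"ry":0,"rz":0,"hand":34},
    {"dx":0,"dy":0,"dz":-15,"rx":0,"ry":0,"rz":0,"hand":34},
    {"dx":25.7,"dy":-4,"dz":0,"rx":0,"ry":0,"rz":0,"hand":34},
    {"dx":33,"dy":-6,"dz":0,"rx":0,"ry":0,"rz":0,"hand":34},
    {"dx":40,"dy":-7,"dz":0,"rx":0,"ry":0,"rz":0,"hand":34},
    {"dx":40,"dy":-7,"dz":0,"rx":0,"ry":0,"rz":0,"hand":34},
    {"dx":40,"dy":-7,"dz":0,"rx":0,"ry":0,"rz":0,"hand":34},
    {"dx":40,"dy":-7,"dz":0,"rx":0,"ry":0,"rz":0,"hand":34},
    {"dx":40,"dy":-7,"dz":0,"rx":0,"ry":0,"rz":0,"hand":34},
    {"dx":35,"dy":-6,"dz":0,"rx":0,"ry":0,"rz":0,"hand":34},
    {"dx":25,"dy":-4,"dz":0,"rx":0,"ry":0,"rz":0,"hand":34},
    {"dx":0,"dy":0,"dz":0,"rx":0,"ry":0,"rz":-5.7,"hand":34},
    {"dx":0,"dy":0,"dz":0,"rx":0,"ry":0,"rz":-5.8,"hand":34},
    {"dx":0,"dy":0,"dz":0,"rx":0,"ry":0,"rz":-5.7,"hand":34},
    {"dx":0,"dy":0,"dz":0,"rx":0,"ry":0,"rz":0,"hand":34},
    {"dx":0,"dy":0,"dz":0,"rx":0,"ry":0,"rz":0,"hand":34},
    {"dx":0,"dy":0,"dz":0,"rx":0,"ry":0,"rz":0,"hand":34},
  ],
)

```text
t: 14.35
tool_pos: [0.5824, 0.0424, 0.2091]
tool_rot: [[0.108, 0.994, -0.0], [0.994, -0.108, -0.0], [-0.0, -0.0, -1.0]]
wrist_force: [-1.5, -0.3, -4.3]
width: 0.0414
```

```bash
python3 - <<'E'
from h import *
d=snap('wrist','w6'); o=env.observe();R=o['tool_rot'];print(o['t'],o['tool_pos'],o['wrist_force'],o['width'],np.degrees(np.arctan2(R[1,0],R[0,0])))
print(R.T@(np.array([.5819,.0426,.2])-o['tool_pos'])*1e3)
A=cv2.resize(d['image'][120:400,130:510,::-1],None,fx=2,fy=2,interpolation=cv2.INTER_CUBIC)
cv2.imwrite('pics/c6.png',A)
E
```

```text
14.4 [0.58241549 0.04238452 0.20916983] [-0.55743411 -0.1895495  -4.56270183] 0.04184105789316082 83.80182623600525
[ 0.15897994 -0.534252    9.16990852]
```

View pics/c6.png

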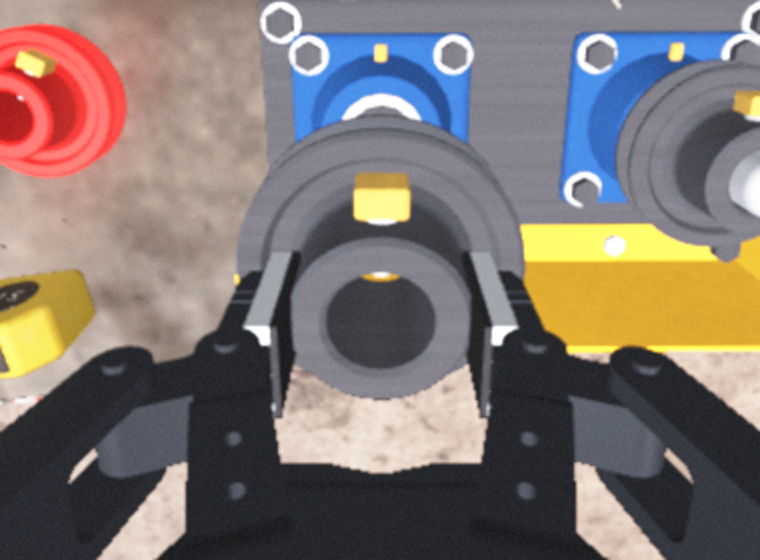

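Wrist crop: the screw (382,198) sits square to the plate and points to the open side, and the bearing (380,110) is centred behind it. Descending gently.

Request:
apply_moves(
  series=[
    {"dx":0,"dy":-0.4,"dz":10,"rx":0,"ry":0,"rz":0,"hand":34},
    {"dx":0,"dy":0,"dz":10,"rx":0,"ry":0,"rz":0,"hand":34},
    {"dx":0,"dy":0,"dz":8,"rx":0,"ry":0,"rz":0,"hand":34},
    {"dx":0,"dy":0,"dz":4,"rx":0,"ry":0,"rz":0,"hand":34},
    {"dx":0,"dy":0,"dz":3,"rx":0,"ry":0,"rz":0,"hand":34},
    {"dx":0,"dy":0,"dz":2,"rx":0,"ry":0,"rz":0,"hand":34},
    {"dx":0,"dy":0,"dz":2,"rx":0,"ry":0,"rz":0,"hand":34},
    {"dx":0,"dy":0,"dz":0,"rx":0,"ry":0,"rz":0,"hand":34},
    {"dx":0,"dy":0,"dz":0,"rx":0,"ry":0,"rz":0,"hand":34},
  ],
)

```text
t: 15.3
tool_pos: [0.5822, 0.0425, 0.1705]
tool_rot: [[0.106, 0.994, 0.0], [0.994, -0.106, 0.0], [0.0, 0.0, -1.0]]
wrist_force: [0.4, 0.7, -4.3]
width: 0.0414
```

Request:
apply_moves(
  series=[
    {"dx":0,"dy":0,"dz":2,"rx":0,"ry":0,"rz":0,"hand":34},
    {"dx":0,"dy":0,"dz":2,"rx":0,"ry":0,"rz":0,"hand":34},
    {"dx":0,"dy":0,"dz":2,"rx":0,"ry":0,"rz":0,"hand":34},
    {"dx":0,"dy":0,"dz":2,"rx":0,"ry":0,"rz":0,"hand":34},
    {"dx":0,"dy":0,"dz":0,"rx":0,"ry":0,"rz":0,"hand":34},
  ],
)

```text
t: 15.8
tool_pos: [0.5819, 0.0425, 0.1618]
tool_rot: [[0.106, 0.994, -0.001], [0.994, -0.106, 0.0], [-0.0, -0.001, -1.0]]
wrist_force: [-0.6, 1.0, -4.4]
width: 0.0415
```

Request:
apply_moves(
  series=[
    {"dx":0,"dy":0,"dz":2,"rx":0,"ry":0,"rz":0,"hand":34},
    {"dx":0,"dy":0,"dz":2,"rx":0,"ry":0,"rz":0,"hand":34},
    {"dx":0,"dy":0,"dz":2,"rx":0,"ry":0,"rz":0,"hand":34},
    {"dx":0,"dy":0,"dz":2,"rx":0,"ry":0,"rz":0,"hand":34},
    {"dx":0,"dy":0,"dz":0,"rx":0,"ry":0,"rz":0,"hand":34},
  ],
)

```text
t: 16.3
tool_pos: [0.5819, 0.0425, 0.1539]
tool_rot: [[0.106, 0.994, -0.0], [0.994, -0.106, -0.0], [-0.0, -0.0, -1.0]]
wrist_force: [-0.1, 0.6, -4.6]
width: 0.0418
```

Request:
apply_moves(
  series=[
    {"dx":0,"dy":0,"dz":3,"rx":0,"ry":0,"rz":0,"hand":34},
    {"dx":0,"dy":0,"dz":2,"rx":0,"ry":0,"rz":0,"hand":34},
    {"dx":0,"dy":0,"dz":2,"rx":0,"ry":0,"rz":0,"hand":34},
    {"dx":0,"dy":0,"dz":2,"rx":0,"ry":0,"rz":0,"hand":34},
    {"dx":0,"dy":0,"dz":1,"rx":0,"ry":0,"rz":0,"hand":34},
    {"dx":0,"dy":0,"dz":0,"rx":0,"ry":0,"rz":0,"hand":34},
  ],
)

```text
t: 16.9
tool_pos: [0.5819, 0.0426, 0.144]
tool_rot: [[0.106, 0.994, -0.0], [0.994, -0.106, 0.0], [-0.0, -0.0, -1.0]]
wrist_force: [-0.8, 1.2, -4.4]
width: 0.0419
```

Request:
apply_moves(
  series=[
    {"dx":0,"dy":0,"dz":1,"rx":0,"ry":0,"rz":0,"hand":34},
    {"dx":0,"dy":0,"dz":1,"rx":0,"ry":0,"rz":0,"hand":34},
    {"dx":0,"dy":0,"dz":0,"rx":0,"ry":0,"rz":0,"hand":34},
  ],
)

```text
t: 17.2
tool_pos: [0.5821, 0.0426, 0.1429]
tool_rot: [[0.106, 0.994, 0.001], [0.994, -0.106, 0.0], [0.0, 0.001, -1.0]]
wrist_force: [-2.4, 1.9, 1.1]
width: 0.0412
```

Request:
apply_moves(
  series=[
    {"dx":0,"dy":0,"dz":-2,"rx":0,"ry":0,"rz":0,"hand":34},
    {"dx":0.2,"dy":-0.5,"dz":0,"rx":0,"ry":0,"rz":0,"hand":34},
    {"dx":0,"dy":-0.4,"dz":0,"rx":0,"ry":0,"rz":0,"hand":34},
    {"dx":0,"dy":0,"dz":1,"rx":0,"ry":0,"rz":0,"hand":34},
    {"dx":0,"dy":0,"dz":1,"rx":0,"ry":0,"rz":0,"hand":34},
    {"dx":0,"dy":0,"dz":0,"rx":0,"ry":0,"rz":0,"hand":34},
  ],
)

```text
t: 17.8
tool_pos: [0.5811, 0.0428, 0.142]
tool_rot: [[0.106, 0.994, -0.0], [0.994, -0.106, -0.0], [-0.0, -0.0, -1.0]]
wrist_force: [-0.4, 0.1, -4.0]
width: 0.0415
```

Request:
apply_moves(
  series=[
    {"dx":0,"dy":0,"dz":1,"rx":0,"ry":0,"rz":0,"hand":34},
    {"dx":0,"dy":0,"dz":0,"rx":0,"ry":0,"rz":0,"hand":34},
  ],
)

```text
t: 18.0
tool_pos: [0.5811, 0.0428, 0.1411]
tool_rot: [[0.106, 0.994, -0.0], [0.994, -0.106, -0.0], [-0.0, -0.0, -1.0]]
wrist_force: [-1.4, 0.0, -4.4]
width: 0.0417
```

Request:
apply_moves(
  series=[
    {"dx":0,"dy":-0.2,"dz":1,"rx":0,"ry":0,"rz":0,"hand":34},
    {"dx":0,"dy":0,"dz":1,"rx":0,"ry":0,"rz":0,"hand":34},
    {"dx":0,"dy":0,"dz":1,"rx":0,"ry":0,"rz":0,"hand":34},
    {"dx":0,"dy":0,"dz":0,"rx":0,"ry":0,"rz":0,"hand":34},
  ],
)

```text
t: 18.4
tool_pos: [0.581, 0.0428, 0.1381]
tool_rot: [[0.106, 0.994, -0.0], [0.994, -0.106, -0.0], [-0.0, -0.0, -1.0]]
wrist_force: [0.2, 0.0, -4.1]
width: 0.0414
```

Request:
apply_moves(
  series=[
    {"dx":0,"dy":0,"dz":2,"rx":0,"ry":0,"rz":0,"hand":34},
    {"dx":0,"dy":0,"dz":2,"rx":0,"ry":0,"rz":0,"hand":34},
    {"dx":0,"dy":0,"dz":2,"rx":0,"ry":0,"rz":0,"hand":34},
    {"dx":0,"dy":0,"dz":2,"rx":0,"ry":0,"rz":0,"hand":34},
    {"dx":0,"dy":0,"dz":0,"rx":0,"ry":0,"rz":0,"hand":34},
  ],
)

```text
t: 18.9
tool_pos: [0.5808, 0.0428, 0.1298]
tool_rot: [[0.106, 0.994, -0.001], [0.994, -0.106, -0.0], [-0.0, -0.001, -1.0]]
wrist_force: [-0.4, -0.0, -3.0]
width: 0.0417
```

Request:
apply_moves(
  series=[
    {"dx":0,"dy":0,"dz":2,"rx":0,"ry":0,"rz":0,"hand":34},
    {"dx":0,"dy":0,"dz":2,"rx":0,"ry":0,"rz":0,"hand":34},
    {"dx":0,"dy":0,"dz":2,"rx":0,"ry":0,"rz":0,"hand":34},
    {"dx":0,"dy":0,"dz":2,"rx":0,"ry":0,"rz":0,"hand":34},
    {"dx":0,"dy":0,"dz":1.5,"rx":0,"ry":0,"rz":0,"hand":34},
    {"dx":0,"dy":0,"dz":0.7,"rx":0,"ry":0,"rz":0,"hand":34},
    {"dx":0,"dy":0,"dz":0,"rx":0,"ry":0,"rz":0,"hand":34},
    {"dx":0,"dy":0,"dz":0,"rx":0,"ry":0,"rz":0,"hand":34},
    {"dx":0,"dy":0,"dz":0,"rx":0,"ry":0,"rz":0,"hand":34},
  ],
)

```text
t: 19.8
tool_pos: [0.581, 0.0428, 0.1202]
tool_rot: [[0.106, 0.994, 0.0], [0.994, -0.106, 0.0], [0.0, 0.0, -1.0]]
wrist_force: [-0.0, 0.1, -4.1]
width: 0.0421
```

```bash
python3 - <<'E'
from h import *
d=snap('wrist','w7'); s=snap('side','s7'); o=env.observe();R=o['tool_rot'];print(o['t'],o['tool_pos'],o['wrist_force'],o['torque'],o['width'],np.degrees(np.arctan2(R[1,0],R[0,0])))
A=cv2.resize(d['image'][120:400,180:640,::-1],None,fx=1.2,fy=1.2,interpolation=cv2.INTER_CUBIC)
p=px(s,[.588,.11,.1]);print(p);x,y=int(p[0])-55,int(p[1])-35
B=cv2.resize(s['image'][y:y+60,x:x+110,::-1],None,fx=4.2,fy=4.2,interpolation=cv2.INTER_CUBIC)
w=np.zeros((595,560,3),np.uint8);w[:A.shape[0],:A.shape[1]]=A;w[340:340+B.shape[0],:B.shape[1]]=B;cv2.imwrite('pics/c7.png',w);print(x,y)
E
```

```text
19.9 [0.58100217 0.04287087 0.12016459] [-0.11025425 -0.27481723 -3.48939625] [ 0.02921092 -0.01231317 -0.0145037 ] 0.04151654187599118 83.91061541959664
[248.92197912 219.28072597]
193 184
```

View pics/c7.png

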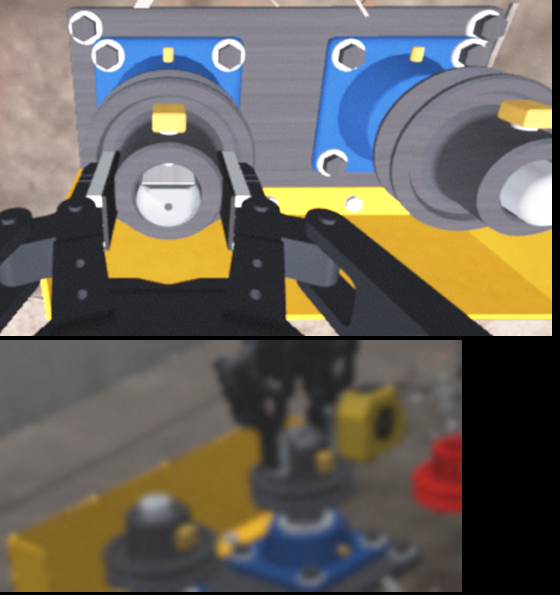

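```bash
python3 - <<'E'
from h import *
s=load('s7');a=np.radians(173.9);S=31.5e-3*np.array([np.cos(a),np.sin(a)])
B=np.array([.5810,.0424]);Fi=B+.144*np.array([.106,.994])
for n,c,(u,v) in (('fitted',Fi,(186,537)),('loose',B,(323,461))):
    P=(c+S*.87); pv=(v-340+.5)/4.2+183.5
    for z in (.099,.103,.107): print(n,z,px(s,[*P,z]).round(2),'seen',round((u+.5)/4.2+192.5,2),round(pv,2))
E
```

```text
fitted 0.099 [236.9  231.46] seen 236.9 230.52
fitted 0.103 [236.76 230.21] seen 236.9 230.52
fitted 0.107 [236.62 228.96] seen 236.9 230.52
loose 0.099 [270.47 213.73] seen 269.52 212.43
loose 0.103 [270.39 212.57] seen 269.52 212.43
loose 0.107 [270.3  211.41] seen 269.52 212.43
```

Request:
apply_moves(
  series=[
    {"dx":0,"dy":0,"dz":0.8,"rx":0,"ry":0,"rz":0,"hand":34},
    {"dx":0,"dy":0,"dz":0,"rx":0,"ry":0,"rz":0,"hand":34},
    {"dx":0,"dy":0,"dz":0,"rx":0,"ry":0,"rz":0,"hand":34},
    {"dx":0,"dy":0,"dz":0,"rx":0,"ry":0,"rz":0,"hand":34},
    {"dx":0,"dy":0,"dz":0,"rx":0,"ry":0,"rz":0,"hand":34},
  ],
)

```text
t: 20.4
tool_pos: [0.581, 0.0428, 0.1193]
tool_rot: [[0.106, 0.994, 0.0], [0.994, -0.106, 0.0], [0.0, 0.0, -1.0]]
wrist_force: [0.3, -0.3, -3.5]
width: 0.042
```

```bash
python3 - <<'E'
from h import *
o=env.observe();print(o['t'],o['tool_pos'],o['wrist_force'],o['width']);print(env.sign_off())
E
```

```text
20.4 [0.58099891 0.04284541 0.11929327] [ 0.26667181 -0.31360704 -3.47305642] 0.04204325125766591
the job is handed in; nothing more can be done
None
```

I turned the bare shaft about 71° so its flat faces the open side. The loose dark pulley is now on the shaft, with its set-screw on the flat and level with the fitted one. I handed the job in at 20.4 s with the pulley still held in the gripper.

- **Shaft:** the pads shut to 18.2 mm, so they were square on the flat before I turned it. Afterwards the tool stood at −6.2° against the drive's −6°. The picture read the flat about 3° off that, which is within its precision.
- **Fitting:** the screw point touched the shaft's top once, lightly (about 5 N). I backed off, shifted about 1 mm towards the open side, and the pulley then slid down freely.
- **Final state:** the pulley hangs freely and upright. The wrist force is 3.5–4 N, about its weight, and the sideways force is under 0.5 N.
- **Level:** the TCP ended at 119.3 mm, which puts the pulley's underside at 70 mm going by the height at pick-up. The earlier screw contact gives a value within 0.5 mm of that. The side picture put the two screw heads about 1.5 mm apart before I lowered the last 0.8 mm, and it resolves only about 1 mm.
- **Disagreement:** the gripper read about 42 mm across the hub, not the stated 44 mm, and I found no cause for this. The grip showed no slip.
- **Other items:** I did not go near the spanner, tape measure or marker, but I did not check their positions again at the end.

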